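Press the wide label holder into the can riser's edge and hold it

TASK

Take the wide label holder out of the dark rack and push it down behind the metal lip along the can riser's front edge, against the sprung strip, until it is fully home and will go no deeper. Finish while still holding it pressed down there, because a colleague is about to lock it and it springs up if let go. Leave the narrow label holder, the cans and the glass standing where they are.

Things in the scene. Friction and masses are not known exactly. Their poses are not given: they have to be found in the camera images.
- wide_holder: The label holder to fit: upright grey plastic plate with a white card on both faces, 96 mm wide (its y), 90 mm tall (z), 6 mm thick (x) with a thicker grip bar 12 mm thick over its top 26 mm, full width; 70 g or so. Same front and back. Origin: centre of its bottom edge. It starts standing upright in one of the rack's two slots.
- narrow_holder: The other label holder, same shape and height but only 60 mm wide; stands in the rack's other slot. Leave it. Origin: centre of its bottom edge.
- rack: Fixed dark wooden rack, 150 mm deep (x) by 120 mm wide (y) by 35 mm high, with two slots along its y at x = -40 and +40 mm, each 8 mm wide and 104 mm long, floor 10 mm above the table. Origin: centre of its underside. Which holder is in which slot varies.
- riser: Fixed wooden can step, 220 (x) by 240 (y) mm, deck 70 mm high, front towards its -x. Along the front: a slot 10 mm wide between the wood and a 4 mm aluminium lip, straight up to 62 mm above the table, then a lead-in flange leaning out to 70 mm. End blocks in the slot leave a middle bay 104 mm long. Origin: centre of its underside.
- bay (a point): Centre of the open bay's mouth, midway between wood and lip (x) and between the end blocks (y), at the height of the end blocks' tops, 62 mm above the table; axes parallel to the riser's: x across the slot, towards the wood, y along the slot, z up.
- strip_top (a point): Centre of the top face of the black sprung strip, 98 by 8 mm, at the bottom of the bay: 22 mm below point bay when free, 34 mm below when pressed fully down.
- strip (a joint): How far the sprung strip in the bay is pressed down, in m: 0 free, 0.012 at its stop. It starts to give at about 4 N, takes about 10 N at the stop, and springs back when released.
- can_left: Drinks can, 66 mm across, 122 mm tall, standing loose on the riser's deck, well behind the channel. Leave it. Origin: centre of its underside.
- can_right: Second can, as the first. Leave it. Origin: centre of its underside.
- glass: Small empty tasting glass, 60 mm across, 100 mm tall, on the table. Leave it. Origin: centre of its underside.
Things that resemble listed ones, but are neither listed nor needed, are in the scene too. What is shaped like the wide_holder but purple or yellow is not meant.

How it is judged (in metres and radians):
On the way, in this order (a step that is already met when the one before it is completed fails the run):
1. the wide label holder is held clear above the rack (height (world z) of wide_holder above 0.04 m and contact force between the fingers and wide_holder above 1 N), for 0.2 s.
2. the wide label holder is pressed home behind the lip, the strip within 3 mm of its stop (x of wide_holder in the frame of bay between -0.005 and 0.005 m and y of wide_holder in the frame of bay between -0.008 and 0.008 m and z of wide_holder in the frame of bay below -0.029 m and value of joint strip above 0.009 m and angle between wide_holder's own z axis and vertical below 0.15 rad and contact force between wide_holder and riser above 4 N and contact force between the fingers and wide_holder above 1 N), for 0.3 s.
At the end, for the whole second after the job is handed in: Wide holder upright (0.15 rad) in the bay, bottom edge at least 29 mm below the bay mouth and within 5 mm (x) and 8 mm (y) of its middle, strip at least 9 mm down, pressed on the riser with over 4 N, still touched by the fingers (over 1 N), at rest (all of step 2 and linear speed of wide_holder below 0.03 m/s); the arm keeps its last pose, push and grip.
It fails at once if the narrow label holder is shifted by more than 25 mm or tipped (distance of narrow_holder from where it was at the start of the episode above 0.025 m or angle between narrow_holder's own z axis and vertical above 0.35 rad).
It fails at once if the left can is shifted by more than 25 mm or tipped (distance of can_left from where it was at the start of the episode above 0.025 m or angle between can_left's own z axis and vertical above 0.35 rad).
It fails at once if the right can is shifted by more than 25 mm or tipped (distance of can_right from where it was at the start of the episode above 0.025 m or angle between can_right's own z axis and vertical above 0.35 rad).
It fails at once if the glass is shifted by more than 25 mm or tipped (distance of glass from where it was at the start of the episode above 0.025 m or angle between glass's own z axis and vertical above 0.35 rad).
It also fails if it takes over 32 s, if anything falls off the work surface, if the arm or the gripper's body presses on something with over 40 N, if the wrist force passes 120 N, or if a joint passes its speed limit or range.

ROBOT

A 7-joint arm with a two-finger parallel gripper is mounted at the origin on the work surface. World frame = base frame: x ahead of the robot, y to its left, z up, the work surface at z = 0. Lengths are in mm, angles in rad, forces in N, time in s.
With the tool pointing down it reaches from about 400 to 875 mm from the base axis. Payload 4.4 kg.
Tool frame: the origin (TCP) lies on the centre line of the jaws, within the pads' length; the fingertips stand 25 mm ahead of it and the grasp point (between the pads) lies 6 mm ahead of it (ctrl.finger_overhang is the distance from the TCP to the fingertips, in mm); z points along the fingers, y is the line along which they close (so a half turn about z gives the same grasp; the last joint's range is limited). The gripper opens to 85 mm and grips with 20 to 120 N. Pads are 22 mm wide; open, the fingers measure 114 mm over their backs; the gripper's body (76 mm by 85 mm) begins 54 mm behind the grasp point. The pads swing forward as they close: fully open they stand 13 mm farther back than shut.
Start: joints at [-1.328, 0.628, 0.038, 1.517, -0.027, 0.996, -0.02], TCP at [197.522, 619.276, 256.313] pointing down, gripper open.
Joint ranges: [-3.06, 3.06], [-0.37, 2.12], [-1.25, 1.32], [0.18, 2.47], [-1.1, 4.24], [0.23, 1.98], [-2.94, 2.94]. Speed limits (rad/s): [2.57, 2.57, 3.14, 3.14, 3.14, 3.14, 3.14].

INTERFACE

Orientations are given as [roll, pitch, yaw] about the fixed x, y, z axes, in that order (R = Rz(yaw) Ry(pitch) Rx(roll)).
In Python, from cell import ctrl gives the robot as it stands. The module is installed in compiled form; this text tells all that it offers.
- The arm moves only by the tool play_rows, never from a script. Its argument "targets" is a list of rows, each a list of 5 numbers: the closure, from 0 (fully open) to 1 (shut), then the shift along the tool's x, y, z in cm, then the turn about the tool's z in degrees. In form: [[gripper, dx, dy, dz, spin], ...]. A call has 1 to 10 rows; each row is the pose to reach, as a shift and turn from the pose commanded when the call began, along the tool's axes at that moment; what a row does not reach only later rows make up. A row lasts 1/10 s, in which the tool goes at most 50 mm and 8.59 degrees, less where a joint would pass 70% of its speed; a pose out of reach is approached as far as the arm can. A call with a gripper value outside its range is refused whole. The fingers move at their own pace and stop on an object; the grip force is fixed at half the most. Time passes only in rows, so rows that repeat a pose let the fingers close. It gives the time, the measured TCP pose, the force, the opening and the grip force at its end, in the units of the state.
- ctrl.read_state(): the state, without advancing time (a new reading comes with each control period).
- ctrl.get_image(name): name is "scene" or "top" or "wrist"; returns (picture, depth): 420x560x3 uint8, red, green, blue; 420x560 float32, mm along the optical axis (not along the pixel's ray), 0 where there is no reading.
- ctrl.calibration(name): a dict with "vfov" (degrees; the focal length in pixels is half the picture's height over the tangent of half this angle, whatever the lens; pixels are square), "cx", "cy" (the principal point, pixels), "k1" (the pictures are not rectified: a ray, as slopes to the right and down, at radius r is drawn at 1 + k1 r^2 times it, then the intrinsics apply), "extrinsics" (4x4, takes a point from camera to world coordinates); the wrist camera has in their place "mount" (4x4, takes a point from camera to tool coordinates, whose origin is the TCP and whose axes are the flange's). Camera axes: x right, y down, z forward; pixel columns grow to the right and rows downward; lengths in mm; the calibration is good to about 2 mm. A picture is of the moment at which its call begins: read the wrist's pose just before it. calibration takes no time and is no camera call.
- ctrl.finish_job(): hands the job in; it is judged then, once.
Trained networks look in the newest picture that a camera, given by its name, has taken for a name from the list of things; names that differ only in an ending like _2 or _b are one class to them, and where a whole thing is asked for, a point or a joint stands for the part that bears it (a point fixed in the world has none). Each returns a list of dicts, best first, with "confidence" (0 to 1); they miss things now and then, are a little off and sometimes report something else, mostly with a low value. They report only what shows in the picture. A call takes as long as a camera call. They do not tell look-alikes from the thing itself.
- ctrl.search_frame(camera, name): "bbox" ([left, top, right, bottom] in pixels, round what is visible of it).
- ctrl.trace(camera, name): "pixels" (420x560 bool, what is visible of it) and "bbox" ([left, top, right, bottom] in pixels, round what is visible of it).
The state is a dict: "clock": time; "qpos": joint angles; "qd": joint speeds; "tau": joint torques, N m; "eef_pos": TCP position; "tool_rot": TCP orientation; "force": force on the tool from outside, world axes, zero at the start; "torque": the same for the moment, N m; "width": finger opening in mm; "gripper_force": force on a finger pad.
Only numpy, scipy, OpenCV 4.12 (cv2) and the standard library are available. Lean on these libraries where they do the work, as an engineer would, in place of code of your own. Each camera call takes 0.05 s, during which the arm holds its last target. There are 200 camera calls.

## Working session

There is one attempt and no reset: what is moved stays moved. The work goes in short steps, Python scripts to look and compute and a tool call to move; the robot and the scene stay as the last step left them, time stands still between calls to the robot, and variables do not carry over. Pictures are saved under pics/ and viewed, at most 10 in all, crops included, and the job is handed in when it is done.

Besides the shell and the picture viewer there is one more tool, called after ">>>" as name(argument=value, ...), one argument or row to a line, values as JSON. play_rows: Moves the arm, as the interface text tells. Its arguments: {"type":"object","properties":{"targets":{"type":"array"}},"required":["targets"]}

```bash
mkdir -p pics; cat > h.py <<'E'
import numpy as np, cv2
from scipy.spatial.transform import Rotation as R
from cell import ctrl
def T_of(cam, st=None):
    c=ctrl.calibration(cam)
    if cam!='wrist': return c,np.array(c['extrinsics'])
    T=np.eye(4);T[:3,:3]=R.from_euler('xyz',st['tool_rot']).as_matrix();T[:3,3]=st['eef_pos']
    return c,T@np.array(c['mount'])
def cloud(cam,depth,st=None):
    c,T=T_of(cam,st); h,w=depth.shape
    f=h/2/np.tan(np.radians(c['vfov'])/2)
    u,v=np.meshgrid(np.arange(w),np.arange(h))
    K=np.array([[f,0,c['cx']],[0,f,c['cy']],[0,0,1.]])
    p=cv2.undistortPoints(np.stack([u,v],-1).reshape(-1,1,2).astype(float),K,np.array([c['k1'],0,0,0.])).reshape(h,w,2)
    P=np.concatenate([p,np.ones((h,w,1))],-1)*depth[...,None]
    W=P@T[:3,:3].T+T[:3,3]; W[depth==0]=np.nan
    return W
def shot(cam,name):
    st=ctrl.read_state(); im,d=ctrl.get_image(cam)
    cv2.imwrite(f'pics/{name}.png',im[...,::-1]); 
    W=cloud(cam,d,st); np.savez(f'{name}.npz',im=im,W=W)
    return im,W,st
E
python3 - <<'E'
from h import *
for c in('scene','top'):
    im,W,st=shot(c,c+'0')
    for n in ('wide_holder','narrow_holder','rack','riser','glass','can_left'):
        for o in ctrl.trace(c,n):
            m=o['pixels']; print(c,n,round(o['confidence'],2),np.round(o['bbox']),np.round(np.nanmedian(W[m],0)))
print(st['tool_rot'],st['clock'])
a=cv2.imread('pics/scene0.png');b=cv2.imread('pics/top0.png')
E
```

```text
scene wide_holder 0.61 [210. 170. 215. 214.] [417.  26.  91.]
scene wide_holder 0.6 [284. 115. 322. 154.] [500. 342.  51.]
scene wide_holder 0.57 [263. 141. 290. 181.] [498. 186.  80.]
scene wide_holder 0.48 [236. 120. 242. 168.] [384. 211.  89.]
scene narrow_holder 0.63 [288. 163. 305. 198.] [575. 156.  79.]
scene rack 0.84 [248. 158. 328. 218.] [547. 150.  35.]
scene rack 0.41 [262. 141. 290. 184.] [498. 188.  79.]
scene riser 0.63 [151. 239. 315. 396.] [ 592. -238.   71.]
scene glass 0.81 [339. 213. 365. 260.] [745.  54.  72.]
scene can_left 0.56 [262. 246. 298. 312.] [ 690. -177.  175.]
scene can_left 0.31 [262. 143. 290. 180.] [499. 186.  79.]
scene can_left 0.16 [150. 241. 318. 395.] [ 592. -238.   71.]
top wide_holder 0.77 [122. 223. 149. 274.] [498. 342.  71.]
top wide_holder 0.73 [184. 242. 240. 257.] [495. 189. 101.]
top wide_holder 0.72 [162. 301. 217. 335.] [371. 234.  91.]
top wide_holder 0.63 [270. 283. 315. 315.] [405.  42.  91.]
top narrow_holder 0.71 [183. 241. 241. 255.] [495. 187. 101.]
top narrow_holder 0.62 [373. 118. 424. 167.] [ 669. -149.  191.]
top narrow_holder 0.53 [204. 199. 242. 213.] [571. 164. 100.]
top narrow_holder 0.45 [391. 244. 440. 246.] [ 506. -196.   41.]
top narrow_holder 0.36 [354. 126. 480. 249.] [ 584. -201.   71.]
top rack 0.55 [186. 191. 259. 270.] [535. 180.  36.]
top riser 0.71 [354. 126. 480. 251.] [ 584. -201.   71.]
top can_left 0.65 [378. 117. 426. 165.] [ 670. -150.  191.]
[-3.14115902e+00  8.25549133e-06  2.83273342e+00] 0.35
```

View pics/scene0.png

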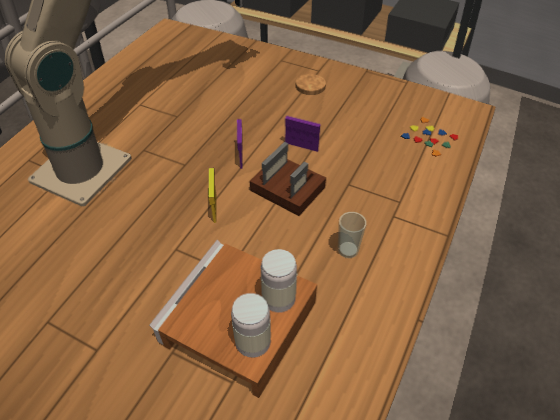

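View pics/top0.png

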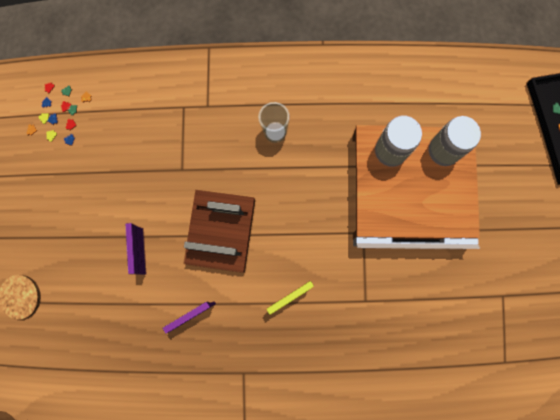

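Candidates for the wide holder in the top picture:
- Grey wide plate in the rack at (211,249).
- Narrow grey plate at (223,208).
- Purple plates at (136,249) and (189,318).
- Yellow plate at (290,299).

I choose the grey one at (211,249), and will check it in a crop.

```bash
python3 - <<'E'
from h import *
def rect(P): 
    (c,s,a)=cv2.minAreaRect(P[:,:2].astype(np.float32)); return np.round(c,1),np.round(s,1),round(a,1),len(P)
for c in('top0','scene0'):
    z=np.load(c+'.npz');im,W=z['im'],z['W'];Z=W[...,2]
    def box(x0,x1,y0,y1,z0,z1): return (W[...,0]>x0)&(W[...,0]<x1)&(W[...,1]>y0)&(W[...,1]<y1)&(Z>z0)&(Z<z1)
    for n,b in dict(wide=(440,530,120,250,85,115),narrow=(540,610,110,220,85,115),rack=(430,640,60,270,28,40),deck=(480,760,-400,-60,66,76)).items():
        m=box(*b); print(c,n,rect(W[m]),np.round(np.median(W[m],0),1), np.round(np.percentile(Z[m],[2,98]),1))
z=np.load('top0.npz');im,W=z['im'],z['W']
for u in (362,375,415,450,470):
    print(u,[tuple(np.round(W[v,u]).astype(int)) for v in range(232,254,1)])
a=cv2.imread('pics/top0.png')
cv2.imwrite('pics/crop.png',np.hstack([cv2.resize(a[180:280,170:270],(400,400),interpolation=2),cv2.resize(a[200:275,350:485],None,fx=2.9,fy=5.33,interpolation=2)[:400]]))
E
```

```text
top0 wide (array([495.9, 191.4]), array([95.6, 12.4]), 81.4, 361) [495.4 191.  101.1] [ 88.8 104.4]
top0 narrow (array([572.9, 165. ]), array([58.5, 12.5]), 80.5, 236) [571.7 165.  100.9] [ 89.3 104.3]
top0 rack (array([535.3, 183.8]), array([120.8, 150.9]), 81.2, 3756) [534.5 182.1  36.3] [32.6 39.5]
top0 deck (array([ 610.6, -208.4]), array([241.6, 242.8]), 88.1, 10909) [ 590.6 -202.7   71.1] [67.5 74.5]
scene0 wide (array([495.6, 191.1]), array([98.7, 16.5]), 80.1, 266) [498.  187.2  99.6] [ 85.5 104.5]
scene0 narrow (array([574. , 164.9]), array([61.6, 13. ]), 79.9, 170) [575.4 161.   99.1] [ 85.4 104.9]
scene0 rack (array([534.8, 183.1]), array([124.9, 154.4]), 82.1, 1487) [538.7 161.6  36.4] [29.1 39.6]
scene0 deck (array([ 609.9, -207.9]), array([243.3, 243.8]), 87.9, 9049) [ 589.5 -233.7   71.3] [67.3 74.6]
362 [(np.int64(523), np.int64(-95), np.int64(69)), (np.int64(521), np.int64(-94), np.int64(72)), (np.int64(519), np.int64(-94), np.int64(72)), (np.int64(517), np.int64(-95), np.int64(70)), (np.int64(515), np.int64(-95), np.int64(69)), (np.int64(514), np.int64(-95), np.int6
[... 4183 characters left out ...]
np.int64(505), np.int64(-308), np.int64(66)), (np.int64(503), np.int64(-309), np.int64(63)), (np.int64(501), np.int64(-309), np.int64(62)), (np.int64(499), np.int64(-309), np.int64(61)), (np.int64(497), np.int64(-308), np.int64(65)), (np.int64(495), np.int64(-308), np.int64(62)), (np.int64(493), np.int64(-307), np.int64(67)), (np.int64(491), np.int64(-306), np.int64(69)), (np.int64(489), np.int64(-306), np.int64(69)), (np.int64(487), np.int64(-304), np.int64(72)), (np.int64(489), np.int64(-331), np.int64(1)), (np.int64(487), np.int64(-332), np.int64(-3)), (np.int64(485), np.int64(-331), np.int64(-2)), (np.int64(483), np.int64(-330), np.int64(0)), (np.int64(481), np.int64(-330), np.int64(2))]
```

View pics/crop.png

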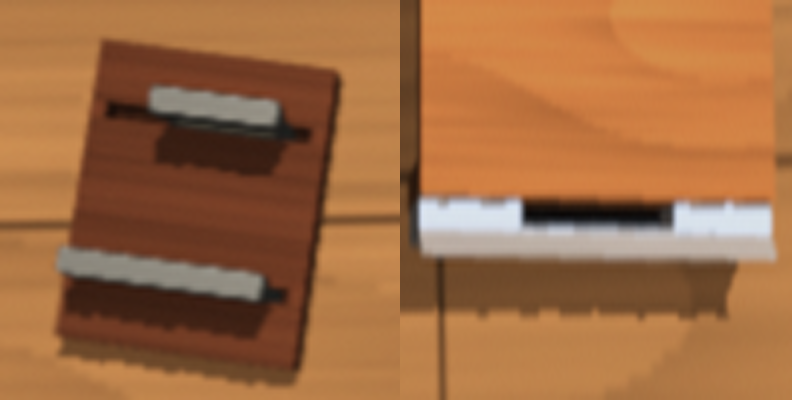

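The crop confirms it: the wide grey holder is in the lower slot of the rack, and the bay is the dark opening in the riser's white front strip. Next I hover above the holder.

>>> play_rows(
  targets=[
    [0.4,-41.4,-31.7,4,81],
    [0.4,-41.4,-31.7,4,81],
    [0.4,-41.4,-31.7,4,81],
    [0.4,-41.4,-31.7,4,81],
    [0.4,-41.4,-31.7,4,81],
    [0.4,-41.4,-31.7,4,81],
    [0.4,-41.4,-31.7,4,81],
    [0.4,-41.4,-31.7,4,81],
    [0.4,-41.4,-31.7,4,81],
    [0.4,-41.4,-31.7,4,81],
  ],
)

```text
clock: 1.7
eef_pos: [483.5, 208.8, 218.2]
tool_rot: [3.141, -0.0, 1.415]
force: [0.6, 0.6, -0.7]
width: 51.1
gripper_force: 0.0
```

```bash
cat >> h.py <<'E'
def delta(st,target):
    M=R.from_euler('xyz',st['tool_rot']).as_matrix()
    return np.round(M.T@(np.array(target)-st['eef_pos'])/10,2)
E
python3 - <<'E'
from h import *
im,W,st=shot('wrist','w1')
Z=W[...,2]
for n,(x0,x1,y0,y1,z0,z1) in dict(wide=(455,535,120,250,92,110),narrow=(540,610,110,220,92,110),rack=(430,640,60,270,28,42)).items():
    m=(W[...,0]>x0)&(W[...,0]<x1)&(W[...,1]>y0)&(W[...,1]<y1)&(Z>z0)&(Z<z1)
    P=W[m]
    if len(P)>10: print(n,cv2.minAreaRect(P[:,:2].astype(np.float32)),np.percentile(P[:,2],[5,50,95]),len(P))
st=ctrl.read_state()
print(st['eef_pos'],st['tool_rot'],st['width'],st['clock'],delta(st,[495.7,191.2,93]))
E
```

```text
wide ((494.5059814453125, 191.69515991210938), (95.30967712402344, 12.087774276733398), 81.35411834716797) [ 98.74176818  99.99045313 101.08541478] 2231
narrow ((570.8799438476562, 165.91720581054688), (60.52457809448242, 12.559033393859863), 81.43392181396484) [ 94.08123824  99.67719029 100.82418409] 1596
rack ((534.0897216796875, 183.26889038085938), (120.15324401855469, 150.9251708984375), 81.45812225341797) [33.78855544 35.06022511 36.26074308] 17358
[489.1174011  198.89942428 218.48758813] [3.13413616 0.00496849 1.40225846] 50.878256448423244 1.75 [-0.59  0.68 12.56]
```

View pics/w1.png

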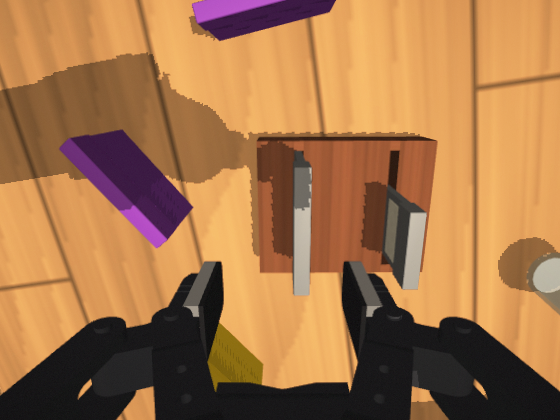

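The wrist picture shows the wide holder at about (302,225), lying parallel to the fingers. The arm was still moving, so I'll let it settle and measure again.

>>> play_rows(
  targets=[
    [0.4,0,0,0,0],
    [0.4,0,0,0,0],
    [0.4,0,0,0,0],
  ],
)

```text
clock: 2.05
eef_pos: [481.6, 212.0, 218.0]
tool_rot: [-3.141, -0.001, 1.422]
force: [-0.5, -0.4, 0.4]
width: 51.3
gripper_force: 0.0
```

```bash
python3 - <<'E'
from h import *
im,W,st=shot('wrist','w2')
Z=W[...,2]
for n,(x0,x1,y0,y1,z0,z1) in dict(wide=(455,535,120,250,92,110),rack=(430,640,60,270,28,42)).items():
    m=(W[...,0]>x0)&(W[...,0]<x1)&(W[...,1]>y0)&(W[...,1]<y1)&(Z>z0)&(Z<z1)
    P=W[m]; r=cv2.minAreaRect(P[:,:2].astype(np.float32));print(n,r,len(P))
    if n=='wide': t=r[0]
st=ctrl.read_state()
print(st['eef_pos'],st['tool_rot'],st['clock'],delta(st,[*t,93]))
E
```

```text
wide ((494.5027770996094, 191.65582275390625), (95.63993835449219, 12.101229667663574), 81.33425903320312) 2254
rack ((533.9443969726562, 183.373779296875), (120.15583801269531, 150.42982482910156), 81.4298095703125) 17127
[481.59168925 212.06448717 218.0480994 ] [-3.14086624e+00 -7.93862459e-04  1.42249973e+00] 2.1 [-1.84  1.59 12.5 ]
```

>>> play_rows(
  targets=[
    [0.4,-1.8,1.6,0,0],
    [0.4,-1.8,1.6,3,0],
    [0.4,-1.8,1.6,6,0],
    [0.4,-1.8,1.6,8,0],
    [0.4,-1.8,1.6,10,0],
    [0.4,-1.8,1.6,11.5,0],
    [0.4,-1.8,1.6,12.5,0],
    [0.4,-1.8,1.6,12.5,0],
    [0.4,-1.8,1.6,12.5,0],
  ],
)

```text
clock: 3.0
eef_pos: [495.7, 190.6, 93.4]
tool_rot: [3.141, -0.0, 1.42]
force: [-0.2, -0.6, 0.1]
width: 51.0
gripper_force: 0.0
```

>>> play_rows(
  targets=[
    [0.9,0,0,0,0],
    [0.9,0,0,0,0],
    [0.9,0,0,0,0],
    [0.9,0,0,0,0],
    [0.9,0,0,0,0],
    [0.9,0,0,0,0],
  ],
)

```text
clock: 3.6
eef_pos: [495.3, 190.3, 93.8]
tool_rot: [-3.141, -0.001, 1.419]
force: [-2.1, 0.4, 5.6]
width: 11.0
gripper_force: 58.7
```

>>> play_rows(
  targets=[
    [0.9,0,0,-1,0],
    [0.9,0,0,-2.5,0],
    [0.9,0,0,-4,0],
    [0.9,0,0,-6,0],
    [0.9,0,0,-9,0],
    [0.9,0,0,-12,0],
    [0.9,0,0,-14,0],
    [0.9,0,0,-14,0],
    [0.9,0,0,-14,0],
  ],
)

```text
clock: 4.5
eef_pos: [495.5, 190.1, 233.5]
tool_rot: [3.141, -0.001, 1.419]
force: [-1.1, -0.1, -1.3]
width: 11.2
gripper_force: 58.5
```

```bash
python3 - <<'E'
from h import *
st=ctrl.read_state(); print(st['eef_pos'],st['tool_rot'],st['width'],st['force'],delta(st,[503,-330,233]),ctrl.calibration('wrist')['mount'],st['qpos'])
E
```

```text
[495.51684594 190.09554466 233.51859916] [ 3.14095058e+00 -7.52097445e-04  1.41916731e+00] 11.236380945506504 [-1.07976612 -0.12327602 -1.3341479 ] [-5.13e+01  8.60e+00  2.00e-02] [[ 1.08775072e-04 -9.56371039e-01 -2.92154796e-01  7.53152052e+01]
 [ 9.99999855e-01  2.58326730e-04 -4.73314656e-04 -2.71040572e-01]
 [ 5.28135822e-04 -2.92154702e-01  9.56370928e-01 -1.17700205e+02]
 [ 0.00000000e+00  0.00000000e+00  0.00000000e+00  1.00000000e+00]] [-0.70680893  0.5190926   0.42756435  1.88484934 -0.29196085  0.7979653
 -0.27504815]
```

>>> play_rows(
  targets=[
    [0.9,-3,0.5,0,-0.5],
    [0.9,-7,1,0,-1],
    [0.9,-12,2,0,-2],
    [0.9,-17,3,0,-3],
    [0.9,-22,4,0,-4],
    [0.9,-27,5,0,-5],
    [0.9,-32,6,0,-6],
    [0.9,-37,6.5,0,-6.8],
    [0.9,-42,7.5,0,-6.8],
    [0.9,-46,8,0,-6.8],
  ],
)

```text
clock: 5.5
eef_pos: [504.2, -278.9, 231.7]
tool_rot: [-3.14, -0.001, 1.537]
force: [1.3, -0.1, -1.1]
width: 11.0
gripper_force: 58.5
```

>>> play_rows(
  targets=[
    [0.9,-3,0,0,0],
    [0.9,-5,0,0,0],
    [0.9,-6,0,0,0],
    [0.9,-6,0,0,0],
    [0.9,-6,0,0,0],
    [0.9,-6,0,0,0],
  ],
)

```text
clock: 6.1
eef_pos: [503.6, -334.7, 232.7]
tool_rot: [-3.141, -0.002, 1.54]
force: [0.2, 0.0, -1.1]
width: 11.2
gripper_force: 58.5
```

```bash
python3 - <<'E'
from h import *
im,W,st=shot('wrist','w3'); Z=W[...,2]
print(st['eef_pos'],st['tool_rot'],st['width'],st['force'],st['clock'])
m=(abs(Z-70)<2)&(W[...,0]>506)&(W[...,1]>-340)
print(cv2.minAreaRect(W[m][:,:2].astype(np.float32)),np.median(Z[m]))
# wood front edge & low region
ys=[];
for y in range(-330,-90,10):
    s=(abs(W[...,1]-y)<4)&(W[...,0]>470)&(W[...,0]<540)&(Z<110)
    P=W[s]; 
    if len(P)<10: continue
    dk=P[(abs(P[:,2]-70)<3)&(P[:,0]>503)]; lo=P[(P[:,2]<50)&(P[:,2]>25)&(P[:,0]>490)]; md=P[(P[:,2]<65)&(P[:,2]>59)&(P[:,0]>490)]
    fl=P[(P[:,2]>66)&(P[:,0]<503)]
    f=lambda a:(np.round([a[:,0].min(),a[:,0].max(),np.median(a[:,2])],1).tolist(),len(a)) if len(a) else None
    print(y,f(dk),f(lo),f(md),f(fl))
lo=W[(Z<50)&(Z>30)&(W[...,0]>490)&(W[...,0]<520)&(W[...,1]>-290)&(W[...,1]<-130)]
if len(lo): print(cv2.minAreaRect(lo[:,:2].astype(np.float32)),np.percentile(lo,[1,50,99],axis=0))
E
```

```text
[ 503.6166527  -334.67957422  232.66860288] [-3.14105058e+00 -1.71569754e-03  1.54001964e+00] 11.249801932595187 [ 0.18545145  0.01359287 -1.08660727] 6.1
((617.046630859375, -261.68231201171875), (135.21690368652344, 219.60850524902344), 88.9219970703125) 70.04690003843154
-330 None None None None
-320 ([516.2, 540.0, 70.1], 295) None None ([485.1, 490.8, 69.4], 64)
-310 ([509.3, 539.9, 70.1], 395) None ([491.0, 498.3, 62.5], 79) ([484.7, 491.2, 69.1], 82)
-300 ([508.7, 539.9, 70.1], 418) None ([491.4, 505.8, 62.4], 95) ([485.3, 492.5, 69.3], 87)
-290 ([506.6, 539.9, 70.1], 458) None ([491.8, 506.1, 62.3], 185) ([485.7, 492.9, 69.3], 87)
-280 ([506.9, 539.8, 70.1], 462) None ([492.2, 507.2, 62.1], 190) ([486.3, 492.5, 69.2], 87)
-270 ([508.0, 539.8, 70.2], 472) None ([492.6, 507.5, 62.2], 202) ([486.2, 493.4, 69.3], 87)
-260 ([508.2, 539.7, 70.1], 479) None ([492.5, 507.8, 62.2], 199) ([486.5, 493.3, 69.2], 98)
-250 ([508.5, 539.7, 70.1], 485) ([497.9, 508.2, 39.9], 110) ([493.5, 498.2, 62.7], 70) ([487.0, 493.6, 69.2], 97)
-240 ([508.8, 539.7, 70.0], 499) ([498.3, 508.5, 40.0], 116
[... 196 characters left out ...]
1], 514) ([499.0, 508.3, 40.2], 124) ([494.8, 498.6, 62.4], 60) ([487.7, 494.4, 69.3], 110)
-210 ([509.6, 539.6, 70.1], 527) ([499.3, 508.5, 40.2], 129) ([494.5, 499.0, 62.7], 65) ([488.2, 494.6, 69.2], 107)
-200 ([509.9, 540.0, 70.1], 542) ([499.7, 508.8, 40.1], 131) ([494.9, 499.4, 62.6], 68) ([488.8, 495.9, 69.2], 114)
-190 ([510.2, 539.4, 70.0], 76) ([501.1, 509.1, 40.2], 128) ([496.0, 499.6, 62.8], 32) ([489.2, 495.5, 69.1], 33)
-180 None None None None
((504.0794677734375, -220.16885375976562), (69.8226089477539, 10.056517601013184), 88.07523345947266) [[ 498.19717536 -252.71769741   31.69143168]
 [ 504.0109231  -217.79318911   40.12594332]
 [ 508.93847375 -185.66954909   41.97427307]]
```

View pics/w3.png

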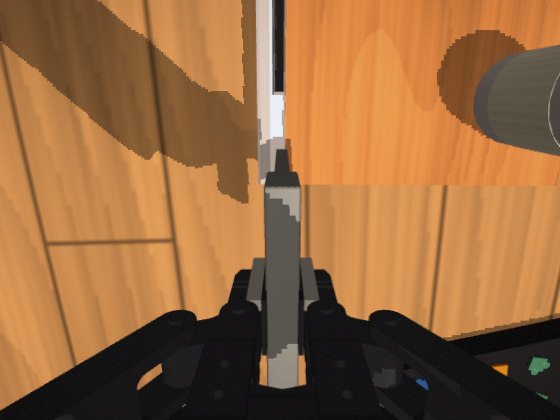

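The view down past the held holder shows the slot at columns 272-285. The bay's near end is at row ~92, and the plate's end hangs at about (283,160). Now I measure the holder and the bay in this same view, so camera bias cancels.

```bash
python3 - <<'E'
from h import *
z=np.load('w3.npz');im,W=z['im'],z['W'];Z=W[...,2]
st=ctrl.read_state(); t=st['eef_pos'];print(t,st['tool_rot'])
M=R.from_euler('xyz',st['tool_rot']).as_matrix()
L=(W-t)@M   # tool coords
# held holder: tool x toward +y
for a,b in ((-10,0),(0,10),(10,20),(22,30),(35,50),(50,65),(65,85)):
    m=(abs(L[...,1])<12)&(L[...,0]>-20)&(L[...,0]<60)&(L[...,2]>a)&(L[...,2]<b)
    P=L[m]; 
    if len(P)>5: print(a,b,len(P),'y',np.round(np.percentile(P[:,1],[1,50,99]),1),'x',np.round(np.percentile(P[:,0],[1,50,99]),1))
for v in range(86,100): print(v,np.round(W[v,276:282:2].ravel(),0).tolist())
# bay in tool coords
lo=L[(Z<42)&(Z>38)&(L[...,1]>-15)&(L[...,1]<15)&(L[...,0]>70)]
for a in range(80,160,10):
    q=lo[(lo[:,0]>a)&(lo[:,0]<a+10)]
    if len(q): print(a,np.round(np.percentile(q[:,1],[0,50,100]),1))
E
```

```text
[ 503.67944114 -334.90584482  232.87489253] [-3.14135785e+00 -1.29124815e-03  1.53998882e+00]
-10 0 6798 y [-10.4  -0.4  10.3] x [-19.   17.2  48.9]
0 10 575 y [-11.8   0.3  11.8] x [11.5 12.4 49.2]
10 20 403 y [-11.9   0.3  11.8] x [11.6 12.4 49.1]
22 30 57 y [-3.3 -0.4  9.4] x [11.4 48.9 49.1]
35 50 79 y [-3.4 -0.4  2.3] x [48.7 48.9 49.2]
50 65 61 y [-3.5 -0.5  2.4] x [48.7 48.9 49.1]
65 85 59 y [-3.6 -0.5  2.3] x [48.7 48.9 49.1]
86 [501.0, -249.0, 40.0, 502.0, -249.0, 41.0, 504.0, -249.0, 40.0]
87 [501.0, -250.0, 40.0, 502.0, -250.0, 39.0, 504.0, -250.0, 40.0]
88 [501.0, -250.0, 40.0, 502.0, -250.0, 41.0, 504.0, -250.0, 40.0]
89 [501.0, -251.0, 40.0, 502.0, -251.0, 40.0, 504.0, -251.0, 41.0]
90 [501.0, -252.0, 41.0, 502.0, -252.0, 40.0, 504.0, -252.0, 41.0]
91 [501.0, -253.0, 39.0, 502.0, -253.0, 41.0, 504.0, -253.0, 40.0]
92 [500.0, -253.0, 12.0, 502.0, -253.0, 12.0, 504.0, -253.0, 11.0]
93 [500.0, -254.0, 13.0, 502.0, -254.0, 13.0, 504.0, -254.0, 13.0]
94 [500.0, -255.0, 10.0, 502.0, -255.0, 12.0, 504.0, -255.0, 12.0]
95 [501.0, -256.0, 62.0, 502.0, -256.0, 63.0, 504.0, -256.0, 62.0]
96 [501.0, -257.0, 62.0, 502.0, -257.0, 62.0, 504.0, -257.0, 62.0]
97 [501.0, -258.0, 62.0, 502.0, -258.0, 62.0, 504.0, -258.0, 62.0]
98 [501.0, -258.0, 64.0, 502.0, -258.0, 62.0, 504.0, -258.0, 61.0]
99 [501.0, -259.0, 63.0, 502.0, -259.0, 62.0, 504.0, -259.0, 61.0]
80 [-7.2 -3.1  1.8]
90 [-7.1 -3.5  0.2]
100 [-7.1 -3.8  0.2]
110 [-7. -3.  1.]
120 [-7. -3.  1.]
130 [-6.9 -3.   0.9]
140 [-6.8 -2.9  0.9]
```

>>> play_rows(
  targets=[
    [0.9,3,-0.7,0,0],
    [0.9,7,-1.5,0,0],
    [0.9,10,-2,1,0],
    [0.9,12,-2.5,3,0],
    [0.9,13,-2.7,5,0],
    [0.9,13,-2.7,6,0],
    [0.9,13,-2.7,6,0],
    [0.9,13,-2.7,6,0],
    [0.9,13,-2.7,6,0],
  ],
)

```text
clock: 7.05
eef_pos: [481.1, -207.2, 173.9]
tool_rot: [3.14, 0.001, 1.537]
force: [0.9, 0.3, -0.0]
width: 11.1
gripper_force: 58.5
```

I made a unit slip: the dy shift was meant in mm. It did no harm, since the bottom edge is 20 mm clear of everything. I'll correct by +2.4 cm.

>>> play_rows(
  targets=[
    [0.9,0,1,0,0],
    [0.9,0,2,0,0],
    [0.9,0,2.4,0,0],
    [0.9,0,2.4,0,0],
    [0.9,0,2.4,0,0],
  ],
)

```text
clock: 7.55
eef_pos: [504.3, -206.7, 172.9]
tool_rot: [-3.141, -0.0, 1.538]
force: [-0.2, 0.4, 0.2]
width: 10.9
gripper_force: 58.5
```

```bash
python3 - <<'E'
from h import *
im,W,st=shot('wrist','w4'); Z=W[...,2]
t=st['eef_pos'];print(t,st['tool_rot'],st['force'],st['clock'])
# expected TCP target from w3 measurement
t0=np.array([503.68,-334.91]);a=1.540
ex=np.array([np.cos(a),np.sin(a)]);ey=np.array([np.sin(a),-np.cos(a)])
print('target',t0+130.3*ex-2.6*ey)
M=R.from_euler('xyz',st['tool_rot']).as_matrix();L=(W-t)@M
for a in (60,70,80,90,100):
    for n,(z0,z1) in dict(deck=(67,73),blk=(60.5,63.5)).items():
        q=L[(Z>z0)&(Z<z1)&(abs(L[...,0]-a)<5)&(abs(L[...,1])<18)]
        if len(q): print(a,n,np.round(np.percentile(q[:,1],[1,99]),1),len(q), np.round(np.sort(q[q[:,1]>0][:,1])[:3],1))
q=L[(abs(L[...,1])<12)&(L[...,0]>47)&(L[...,0]<51)&(L[...,2]>35)&(L[...,2]<85)]
print(len(q),np.percentile(q,[1,50,99],axis=0))
E
```

```text
[ 504.30942384 -206.69186615  172.89101844] [-3.14097675e+00 -7.25549356e-05  1.53790405e+00] [-0.17233431  0.39163728  0.19682373] 7.55
target [ 505.09335996 -204.59172648]
60 deck [-15.4  17.5] 513 [5.5 5.5 5.5]
60 blk [-7.8  5.2] 334 [0.2 0.2 0.2]
70 deck [-15.2  17.9] 547 [5.5 5.5 5.5]
70 blk [-7.7  5.1] 342 [0.2 0.2 0.2]
80 deck [-15.6  17.7] 548 [5.5 5.5 5.9]
80 blk [-7.6  5. ] 343 [0.2 0.2 0.2]
90 deck [-15.4  17.9] 559 [5.9 5.9 5.9]
90 blk [-7.7  5.5] 389 [0.2 0.2 0.2]
100 deck [-15.3  17.8] 591 [5.8 5.8 5.8]
100 blk [-7.5  5.5] 399 [0.2 0.2 0.2]
192 [[48.46007957 -3.46203087 35.62859595]
 [48.66400599 -0.38537915 55.41813278]
 [48.8623308   2.40353998 83.90113325]]
```

View pics/w4.png

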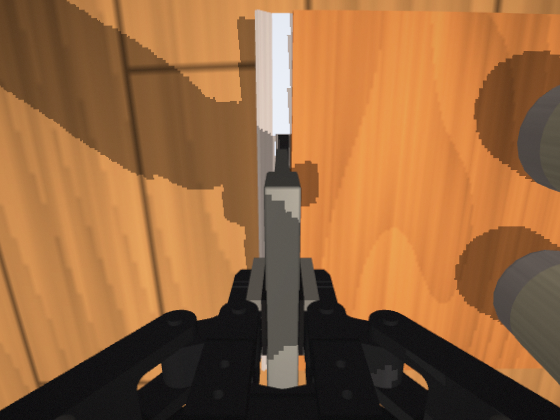

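The end of the bay is at (284,134), and the plate's lower edge at (283,150) is lined up with it. I make a small correction and go down to the mouth.

>>> play_rows(
  targets=[
    [0.9,0.2,0.06,0.3,0],
    [0.9,0.2,0.06,0.8,0],
    [0.9,0.2,0.06,1.3,0],
    [0.9,0.2,0.06,1.8,0],
    [0.9,0.2,0.06,2.2,0],
    [0.9,0.2,0.06,2.6,0],
    [0.9,0.2,0.06,3,0],
    [0.9,0.2,0.06,3,0],
  ],
)

```text
clock: 8.4
eef_pos: [504.8, -204.6, 142.4]
tool_rot: [-3.141, -0.0, 1.538]
force: [-1.6, 0.5, 0.3]
width: 11.1
gripper_force: 58.5
```

It is in the slot with almost no resistance. I keep going down onto the strip.

>>> play_rows(
  targets=[
    [0.9,0,0,0.5,0],
    [0.9,0,0,1,0],
    [0.9,0,0,1.5,0],
    [0.9,0,0,1.8,0],
    [0.9,0,0,2.1,0],
    [0.9,0,0,2.4,0],
    [0.9,0,0,2.7,0],
    [0.9,0,0,2.9,0],
    [0.9,0,0,2.9,0],
    [0.9,0,0,2.9,0],
  ],
)

```text
clock: 9.4
eef_pos: [505.0, -204.8, 114.6]
tool_rot: [3.142, -0.0, 1.538]
force: [-2.3, 2.2, 7.2]
width: 11.0
gripper_force: 59.8
```

>>> play_rows(
  targets=[
    [0.9,0,0,0.1,0],
    [0.9,0,0,0.2,0],
    [0.9,0,0,0.3,0],
    [0.9,0,0,0.4,0],
    [0.9,0,0,0.4,0],
    [0.9,0,0,0.4,0],
  ],
)

```text
clock: 10.0
eef_pos: [505.1, -204.8, 111.7]
tool_rot: [3.141, -0.001, 1.538]
force: [-3.7, 2.5, 16.8]
width: 10.7
gripper_force: 61.3
```

>>> play_rows(
  targets=[
    [0.9,0,0,0.05,0],
    [0.9,0,0,0.1,0],
    [0.9,0,0,0.1,0],
    [0.9,0,0,0.1,0],
    [0.9,0,0,0.1,0],
  ],
)

```text
clock: 10.5
eef_pos: [505.2, -204.9, 111.6]
tool_rot: [3.14, -0.001, 1.537]
force: [-5.4, 3.0, 24.6]
width: 11.2
gripper_force: 62.7
```

```bash
python3 - <<'E'
from h import *
im,W,st=shot('wrist','w5'); t=st['eef_pos'];print(t,st['force'],st['width'],st['gripper_force'],st['clock'])
M=R.from_euler('xyz',st['tool_rot']).as_matrix()
for n in('w4','w5'):
    W=np.load(n+'.npz')['W']; tt=t if n=='w5' else np.array([504.309,-206.692,172.891])
    L=(W-tt)@M; q=L[(abs(L[...,1])<7)&(L[...,0]>12)&(L[...,0]<44)&(abs(L[...,2]+5)<8)]
    print(n,len(q),'top in tool z',np.percentile(q[:,2],[5,50,95]))
W=np.load('w5.npz')['W'];q=W[(abs(W[...,0]-t[0])<12)&(abs(W[...,1]-t[1]-48)<4)&(W[...,2]<120)&(W[...,2]>75)]
if len(q): print(np.percentile(q,[1,50,99],axis=0))
im,Wt,_=shot('top','t5'); q=Wt[(abs(Wt[...,0]-t[0])<25)&(abs(Wt[...,1]-t[1])<60)&(Wt[...,2]<125)&(Wt[...,2]>85)]
print(len(q),np.percentile(q,[2,50,98],axis=0) if len(q) else '')
E
```

```text
[ 505.171388   -204.8890496   111.62262404] [-5.44480602  2.98392866 24.60830734] 11.219253599430205 62.7340042591095 10.5
w4 3195 top in tool z [-7.18517108 -6.18772511 -5.2169945 ]
w5 3201 top in tool z [-7.32136356 -6.30609209 -5.33136727]
[[ 500.63579123 -160.73010144   77.36938527]
 [ 506.4832624  -156.45742423  116.0509288 ]
 [ 512.39239268 -155.86911686  119.26819944]]
219 [[ 491.20707136 -196.45869676   93.38033983]
 [ 505.62843661 -175.82234069  118.01014287]
 [ 517.79213443 -155.55881897  121.75646407]]
```

View pics/w5.png

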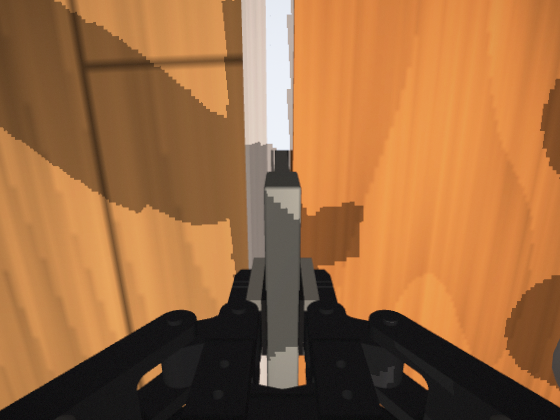

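The plate is seated between the lip and the wood. Its bottom edge is at 28 mm, it met a hard stop with 25 N of push, and it has not slipped in the grip. Handing in.

```bash
python3 -c "
from cell import ctrl
print(ctrl.finish_job())"
```

```text
the job is handed in; nothing more can be done
None
```

I handed the job in at about 10.6 s with the wide label holder pressed fully home behind the lip and still gripped with about 25 N of push on it. The narrow holder, cans and glass were never in the arm's path; the judging result was not shown.

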